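# Feel for the sunken power key of a light box and press it

## Task

Switch on the light box: put a fingertip on its front rail at the left-hand end (the robot's left), run it along the top of the rail to the right until you find the notch, and press the key in the notch fully down so that it stays in, then take the hand away. Keep off its glass, and do not move or lift anything that stands on it or around it.

Things in the scene. Friction and masses are not known exactly. Their poses are not given: they have to be found in the camera images.
- lightbox: Flat light box for looking at samples: white housing, plain aluminium frame, 310 mm deep (x), 440 wide (y), 60 high, standing fast on the table. Origin: centre of its underside; x points away from the robot, y to the robot's left. Its front rail is the frame's edge nearest the robot: flat, rigid top 42 mm wide (x -155 to -113 mm), full 440 mm long, one notch somewhere in it.
- rail_mid (a point): Middle of the front rail's top face, 60 mm above the table; x across the rail away from the robot, y along it to the robot's left, z up. The notch, of the same metal, lies within 146 mm either way along y, differently in every start (no reading tells where): 52 mm long along the rail, 36 mm across it, open upwards and to the robot, with a 6 mm wall at the back. The rest is smooth.
- rail_left_end (a point): Left-hand end (robot's left) of the front rail: top face, middle of its width, 220 mm from rail_mid along +y. The rail is solid here; the left-hand end, where the sweep starts, is its last 50 mm.
- rail_right_end (a point): Right-hand end of the front rail: top face, middle of its width, 220 mm from rail_mid along -y.
- key (a joint): Travel of the latching power key, straight down: 0 = off, 0.006 m = fully down (on), a hard stop. A flat plate of the same metal on the notch's floor, 48 mm along the rail by 31 mm, its top 10 mm below the rail's top when off, 16 mm when down. Moves under about 4 to 5 N and stays as far down as it was pushed.
- glass: Opal glass of the light box, 246 mm (x) by 396 mm (y), its top 4 mm lower than the frame around it; it begins right behind the front rail. Origin: centre of its top face. Not to be touched.
- loupe_c (a point): Bystander: black stand magnifier, 44 mm across, 42 mm tall, on the glass. Its centre, half-way up.
- slideholder_c (a point): Bystander: flat grey holder with three microscope slides, 90 x 86 x 5 mm, on the glass. Its centre.
- weight_c (a point): Bystander: round steel weight with a knob, 48 mm across, 42 mm tall, on the glass. Its centre, half-way up.
- scalebar_c (a point): Bystander: white scale bar with black marks, 24 x 160 x 4 mm, on the table in front of the light box. Its centre.
- spatula_c (a point): Bystander: small hand spatula, wooden handle and steel blade, 160 mm long, 12 mm thick, lying on the table in front of the light box. A point at the middle of its length.
- beaker_c (a point): Bystander: glass beaker, 68 mm across, 85 mm tall, on the table left of the light box. Its centre, half-way up.
- bottle_c (a point): Bystander: white plastic bottle, 60 mm across, 120 mm tall, on the table far left. Its centre, half-way up.
- jar_c (a point): Bystander: small amber jar with black cap, 54 mm across, 60 mm tall, on the table right of the light box. Its centre, half-way up.

How it is judged:
By the outcome, as a careful person would: the job done as asked, in the order asked, and still so for the second after the job is handed in, with the robot touching nothing.
It also fails if it takes over 72 s, if anything falls off the work surface, if the arm or the gripper's body presses on something with over 40 N, if the wrist force passes 120 N, or if a joint passes its speed limit or range.

## Robot

A 7-joint arm with a two-finger parallel gripper is mounted at the origin on the work surface. World frame = base frame: x ahead of the robot, y to its left, z up, the work surface at z = 0. Lengths are in m, angles in rad, forces in N, time in s.
With the tool pointing down it reaches from about 0.425 to 0.95 m from the base axis. Payload 4.7 kg.
Tool frame: the origin (TCP) lies between the finger pads; the fingertips stand 25 mm ahead of it and the grasp point (between the pads) lies 6 mm ahead of it; x points along the fingers, z is the direction in which the jaws open and shut, and the axes are right-handed (so a half turn about x gives the same grasp; the last joint's range is limited). The gripper opens to 85 mm and grips with 20 to 120 N. Pads are 22 mm wide; open, the fingers measure 114 mm over their backs; the gripper's body (76 mm by 85 mm) begins 54 mm behind the grasp point. The pads swing forward as they close: fully open they stand 13 mm farther back than shut.
Start: joints at [1.079, 0.469, -0.049, 1.532, 0.024, 1.141, -0.082], TCP at [0.301, -0.604, 0.256] pointing down, gripper open.
Joint ranges: [-2.59, 2.59], [-0.33, 1.99], [-1.39, 1.29], [0.1, 2.45], [-1.04, 4.18], [0.21, 1.99], [-2.66, 2.66]. Speed limits (rad/s): [2.57, 2.57, 3.14, 3.14, 3.14, 3.14, 3.14].

## Interface

Orientations are given as a 3x3 rotation matrix whose columns are the frame's x, y, z axes.
In Python, from rig import * gives the robot as it stands. Calls block until the motion is done:
- movep(position, orientation): joint-space move of the TCP to a pose.
- move_l(position, attitude=None, feed=0.15, until_force=None): straight line of the TCP; attitude=None keeps the orientation; feed is the mean speed in m/s. With until_force (N) it stops when the force on the tool has changed by that much, and returns True; else False.
- move_joints(angles): joint-space move.
- command_gripper(opening, newtons=None): finger opening in m; newtons is the grip in N (None keeps the last); returns when the fingers have stopped.
- sleep(seconds).
- inverse_kinematics(position, orientation): joint angles nearest the present ones, or None.
- sense(): the state.
- camera(name): name is "scene" or "top" or "wrist"; returns (picture, depth): 480x640x3 uint8, red, green, blue; 480x640 float32, m along the optical axis (not along the pixel's ray), 0 where there is no reading.
- camera_params(name): a dict with "K" (3x3 intrinsics, pixels), "dist" ([k1, k2, p1, p2, k3] as OpenCV has them; the pictures are not rectified), "position" and "rotation" of the camera in the world; the wrist camera has in their place "tool_from_camera" (4x4, takes a point from camera to tool coordinates, whose origin is the TCP and whose axes are the tool frame's). Camera axes: x right, y down, z forward; pixel columns grow to the right and rows downward; lengths in m; the calibration is good to about 2 mm. A picture is of the moment at which its call begins: read the wrist's pose just before it. camera_params takes no time and is no camera call.
A pose or a line that the arm cannot do raises Unreachable and nothing moves.
- finish_job(): hands the job in, once; it reports no verdict.
The state is a dict: "time_s": time; "joint_pos": joint angles; "qd": joint speeds; "joint_efforts": joint torques, N m; "position": TCP position; "tcp_rot": TCP orientation; "wrist_force": force on the tool from outside, world axes, zero at the start; "ft_torque": the same for the moment, N m; "finger_gap": finger opening in m.
Only numpy, scipy, OpenCV 4.12 (cv2) and the standard library are available. Lean on these libraries where they do the work, as an engineer would, in place of code of your own. Each camera call takes 0.05 s, during which the arm holds its last target.

## Working session

There is one attempt and no reset: what is moved stays moved. The work goes in short steps, each a Python script; the robot and the scene stay as the last script left them, time stands still between calls to the robot, and variables do not carry over. Pictures are saved under pics/ and viewed, and the job is handed in when it is done.

```bash
mkdir -p pics; ls; python3 - <<'E'
from rig import *
import cv2
for n in ("scene","top"):
    im,d=camera(n); cv2.imwrite(f"pics/{n}0.png",im[:,:,::-1])
    import numpy as np; np.savez(f"pics/{n}0.npz",im=im,d=d)
    print(n,camera_params(n))
print(sense())
E
```

```text
pics
scene {'K': array([[511.79452552,   0.        , 329.97739537],
       [  0.        , 511.79452552, 238.48878038],
       [  0.        ,   0.        ,   1.        ]]), 'dist': array([-0.06267826,  0.        ,  0.        ,  0.        ,  0.        ]), 'position': array([0.96230416, 0.61766026, 0.99563186]), 'rotation': array([[-0.83316312,  0.44372005, -0.33007838],
       [ 0.55302244,  0.67098739, -0.49390495],
       [ 0.0023229 , -0.59404414, -0.80442909]])}
top {'K': array([[466.25788079,   0.        , 319.060671  ],
       [  0.        , 466.25788079, 239.78004962],
       [  0.        ,   0.        ,   1.        ]]), 'dist': array([0.03513291, 0.        , 0.        , 0.        , 0.        ]), 'position': array([0.43483724, 0.05479513, 1.00741447]), 'rotation': array([[ 0.02128354, -0.98585355,  0.16625218],
       [-0.9992429 , -0.02639291, -0.0285838 ],
       [ 0.03256732, -0.16551795, -0.9856689 ]])}
{'time_s': 0.1, 'joint_pos': array([ 1.07911185,  0.46937342, -0.04861585,  1.53358059,  0.02410979,
        1.14100645, -0.08226576]), 'qd': array([ 2.81288799e-04, -4.85677545e-04,  1.10648782e-05, -2.65628991e-03,
       -5.80446333e-04,  1.59128506e-03, -1.84653694e-05]), 'joint_efforts': array([ 1.05473428e-03, -5.11514533e+01, -4.66696825e-02, -2.38394934e+01,
        1.08332100e-02,  4.34114743e-03, -5.56218751e-06]), 'position': array([ 0.30115326, -0.60355261,  0.25535528]), 'tcp_rot': array([[-8.50528294e-04,  8.94774385e-01,  4.46517722e-01],
       [ 1.56565732e-03,  4.46518528e-01, -8.94773017e-01],
       [-9.99998413e-01, -6.19360254e-05, -1.78068671e-03]]), 'wrist_force': array([ 0.05454533,  0.04635709, -0.28671614]), 'ft_torque': array([ 0.01924852, -0.03775725,  0.00487108]), 'finger_gap': 0.08542433246277428}
```

View pics/top0.png

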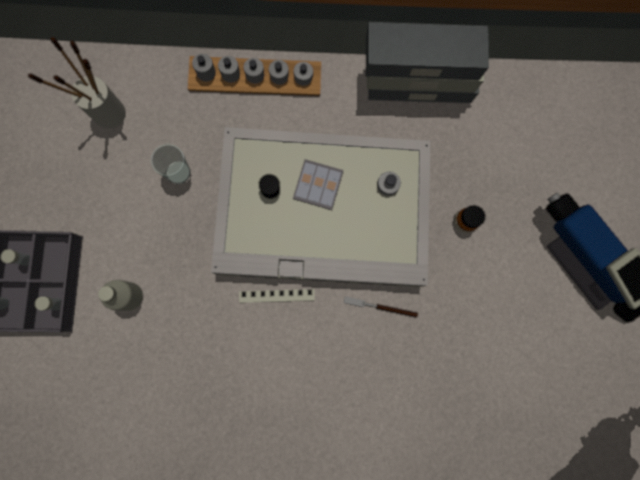

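View pics/scene0.png

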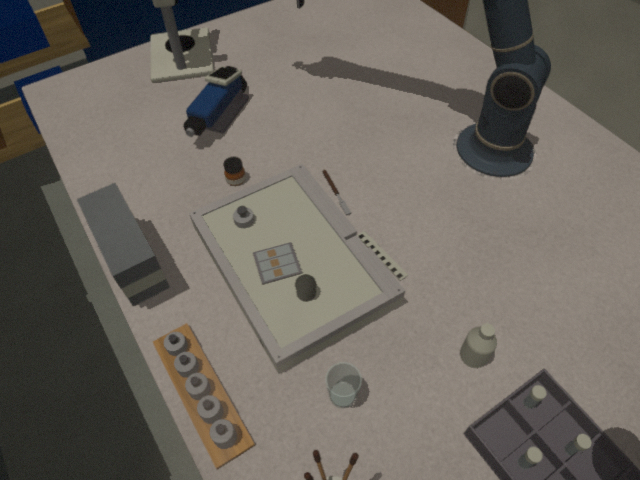

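The top view shows the light box nearly square to the image, with its front rail running from about (215,275) to (427,281). A notch-like patch sits near (291,268). The scale bar is at (277,295), the spatula at (382,307), and the loupe is on the glass at (270,186). Next I'll measure the frame.

```bash
cat > h.py <<'E'
import numpy as np, cv2
def ray(cp,uv,z):
    p=cv2.undistortPoints(np.array(uv,float).reshape(-1,1,2),cp["K"],cp["dist"]).reshape(-1,2)
    r=np.c_[p,np.ones(len(p))]@cp["rotation"].T
    return cp["position"]+r*((z-cp["position"][2])/r[:,2])[:,None]
E
python3 - <<'E'
from rig import *
from h import *
f=np.load("pics/top0.npz");im=f["im"];d=f["d"]
c=im[225:325,200:440]; c=cv2.convertScaleAbs(c,alpha=1.5)
cv2.imwrite("pics/crop.png",cv2.resize(c,None,fx=3.3,fy=3.3,interpolation=cv2.INTER_CUBIC)[:,:,::-1])
cp=camera_params("top")
# height map from depth
v,u=np.mgrid[0:480,0:640]
p=cv2.undistortPoints(np.stack([u.ravel(),v.ravel()],1).astype(float).reshape(-1,1,2),cp["K"],cp["dist"]).reshape(-1,2)
P=(np.c_[p,np.ones(len(p))]*d.reshape(-1,1))@cp["rotation"].T+cp["position"]
P=P.reshape(480,640,3)
m=((P[...,2]>0.03)&(d>0)).astype(np.uint8)
n,l,s,ce=cv2.connectedComponentsWithStats(m)
k=l[200,320];print(s[k],ce[k])
mk=(l==k).astype(np.uint8);mk=cv2.morphologyEx(mk,cv2.MORPH_OPEN,np.ones((7,7)))
cn=max(cv2.findContours(mk,0,2)[0],key=cv2.contourArea)
r=cv2.minAreaRect(cn);b=cv2.boxPoints(r);print(r,b);W=ray(cp,b,0.06);print(W,W.mean(0))
for a in (0,1):print(np.linalg.norm(W[a]-W[a+1]))
for rr in (262,268,274): print(rr,np.round(P[rr+0,205:440:6,2]*1000).astype(int))
E
```

```text
[  211   127   219   159 30832] [322.63988713 207.04002335]
((323.2237548828125, 206.4202423095703), (216.82691955566406, 146.526611328125), 3.5763344764709473) [[210.45139 272.77826]
 [219.59146 126.53696]
 [435.99612 140.06223]
 [426.85605 286.30353]]
[[ 0.52126809  0.2450761   0.06      ]
 [ 0.83298381  0.24397491  0.06      ]
 [ 0.81853927 -0.21931486  0.06      ]
 [ 0.50438158 -0.19449755  0.06      ]] [0.66929319 0.01880965 0.06      ]
0.31171766621717295
0.4635148993245713
262 [ 2  0 62 62 61 63 59 62 58 59 64 63 62 53 49 52 46 64 61 57 61 62 61 64
 62 64 60 63 61 64 61 61 59 60 57 60 62 60  1  3]
268 [ 3 61 59 60 61 63 65 61 63 64 60 61 60 51 53 50 53 63 62 63 64 60 63 61
 61 61 59 61 64 63 59 64 63 61 61 62 58 62  1  1]
274 [ 3  0 13 22 30 40 46 60 60 62 58 58 63 53 52 53 51 62 64 60 63 59 60 59
 63 62 62 61 63 60 63 61 61 64 62 60 61 61 -1  1]
```

View pics/crop.png

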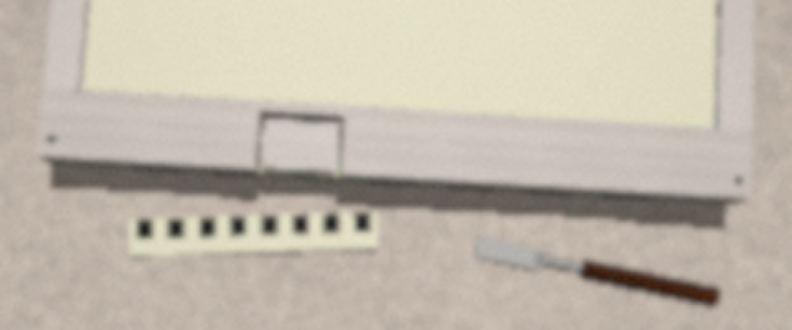

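The enlarged view shows the front rail's corners at about px (212.4,272.9) and (425.8,285.3). The notch runs from (278.5,~267) to (304,~270), and its depth reads about 10 mm below the rail, which agrees with the key. The scale bar and spatula are on the table, clear of the rail.

```bash
python3 - <<'E'
from rig import *
from h import *
cp=camera_params("top")
W=ray(cp,[[212.4,272.9],[425.8,285.3],[278.3,268],[304,269]],0.06)
print(W,np.linalg.norm(W[0]-W[1]))
G=ray(cp,[[224.2,252.9],[417.3,264.4]],0.056);print(G)
ey=(W[0]-W[1]);ey/=np.linalg.norm(ey);ex=np.array([ey[1],-ey[0],0]);print("ex",ex)
mid=(W[0]+W[1])/2+ex*.021;print("mid",mid,[(w-mid)@ey for w in W],[(g-mid)@ex for g in G])
# from scene
cs=camera_params("scene")
f=np.load("pics/scene0.npz")["im"]
c=cv2.convertScaleAbs(f[150:320,280:420],alpha=1.5);cv2.imwrite("pics/crops.png",cv2.resize(c,None,fx=3.5,fy=3.5,interpolation=cv2.INTER_CUBIC)[:,:,::-1])
E
```

```text
[[ 0.52111281  0.24117167  0.06      ]
 [ 0.50636822 -0.19237369  0.06      ]
 [ 0.53422308  0.10900963  0.06      ]
 [ 0.53345912  0.05672735  0.06      ]] 0.43379601205517354
[[ 0.56293681  0.22053681  0.056     ]
 [ 0.54925117 -0.17658415  0.056     ]]
ex [ 0.99942218 -0.0339897   0.        ]
mid [0.53472838 0.0236852  0.06      ] [np.float64(0.21689800602758677), np.float64(-0.2168980060275868), np.float64(0.08525795252833293), np.float64(0.032979914071580255)] [np.float64(0.021501199682760874), np.float64(0.021321490487006746)]
```

View pics/crops.png

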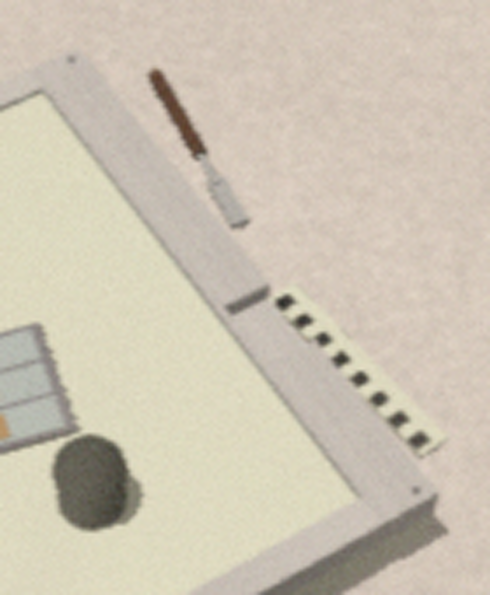

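Both views agree. The rail's middle is at about (0.535, 0.024), yaw is −1.95°, and the measured rail length is 434 mm against 440 mm. The notch is seen near +59 mm along the rail. Next: close the fingers, go above the left end, and touch down.

```bash
cat >> h.py <<'E'
ey=np.array([0.03399,0.99942,0]);ex=np.array([0.99942,-0.03399,0]);ez=np.array([0,0,1.])
mid=np.array([0.5347,0.0237,0.06])
def pt(x,y,z): return mid+x*ex+y*ey+np.array([0,0,z])  # z: TCP above rail top
RA=np.c_[-ez,-ex,ey]; RB=np.c_[-ez,ex,-ey]
def loc(p): return np.round([(p-mid)@ex,(p-mid)@ey,p[2]-.06],4)
E
python3 - <<'E'
from rig import *
from h import *
print(camera_params("wrist")["tool_from_camera"])
q0=sense()["joint_pos"]
best=None
for n,R in (("A",RA),("B",RB)):
    qs=[inverse_kinematics(pt(-.004,y,z),R) for y,z in((.197,.12),(.197,.024),(.059,.01))]
    print(n,[None if q is None else np.round(q-q0,2) for q in qs])
    if qs[0] is not None:
        c=np.abs(qs[0]-q0).max()
        if best is None or c<best[0]: best=(c,R,n)
print(best[2])
command_gripper(0.0,40)
movep(pt(-.004,.197,.12),best[1])
s=sense();print(s["time_s"],loc(s["position"]),s["finger_gap"],s["wrist_force"])
im,d=camera("wrist");cv2.imwrite("pics/w1.png",im[:,:,::-1])
im,d=camera("top");cv2.imwrite("pics/t1.png",im[:,:,::-1])
E
```

```text
[[-9.92873907e-04 -3.26723299e-01  9.45119516e-01 -1.18282864e-01]
 [-2.91105316e-04 -9.45119848e-01 -3.26723719e-01  8.44366499e-02]
 [ 9.99999465e-01 -5.99524771e-04  8.43273947e-04 -7.00596753e-04]
 [ 0.00000000e+00  0.00000000e+00  0.00000000e+00  1.00000000e+00]]
A [array([-0.77,  0.19, -1.06,  0.27,  0.63, -0.03,  0.59]), array([-0.99,  0.18, -0.71,  0.35,  0.56, -0.29,  0.65]), array([-0.75,  0.14, -0.69,  0.45,  0.56, -0.37,  0.86])]
B [array([-1.06,  0.  , -0.59,  0.28,  0.31, -0.18, -2.28]), array([-1.2 ,  0.1 , -0.41,  0.36,  0.32, -0.38, -2.29]), array([-1.04,  0.05, -0.31,  0.47,  0.26, -0.47, -2.01])]
A
3.8833 [-0.0034  0.196   0.1198] 6.66842344868819e-05 [-0.85503926  0.00701904  0.39820591]
```

View pics/w1.png

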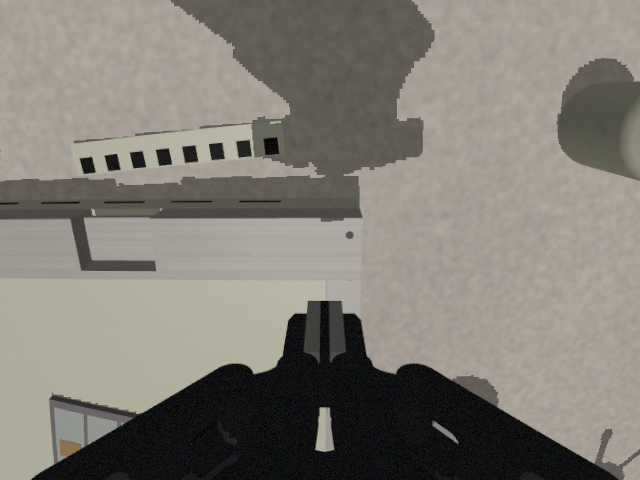

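View pics/t1.png

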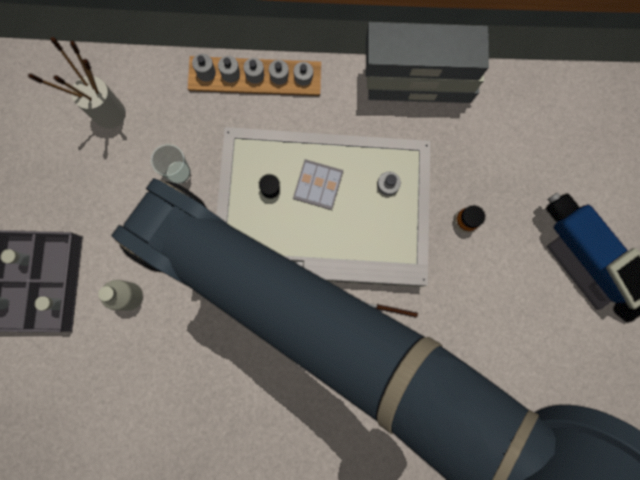

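The wrist view shows the shut fingertips around (324,305), the rail's left front corner at about (361,217), the glass edge on row ~279, and the notch at columns ~75–157. The top view shows the arm clear of the beaker and the bottle. I'll check the rail's position from this second view before touching it.

```bash
python3 - <<'E'
from rig import *
from h import *
s=sense();cp=camera_params("wrist");T=np.eye(4);T[:3,:3]=s["tcp_rot"];T[:3,3]=s["position"]
T=T@cp["tool_from_camera"];cp["rotation"]=T[:3,:3];cp["position"]=T[:3,3]
for uv,z in (((361,217),.06),((10,217),.06),((330,279),.06),((10,279),.06),((157,240),.06),((74,217),.06)): print(uv,loc(ray(cp,[uv],z)[0]))
E
```

```text
(361, 217) [-0.0196  0.2194  0.    ]
(10, 217) [-0.0207 -0.0083  0.    ]
(330, 279) [0.0225 0.2004 0.    ]
(10, 279) [ 0.0238 -0.0207 -0.    ]
(157, 240) [-0.0047  0.0896  0.    ]
(74, 217) [-0.0203  0.0368  0.    ]
```

The second view agrees within 2 mm: rail edges at −20 and +22 mm, left end at +219 mm. Touching down.

```bash
python3 - <<'E'
from rig import *
from h import *
move_l(pt(-.004,.197,.045),RA,feed=.12)
f0=sense()["wrist_force"]
r=move_l(pt(-.004,.197,.015),RA,feed=.015,until_force=2.5)
s=sense();print(r,s["time_s"],loc(s["position"]),f0,s["wrist_force"])
sleep(.2);s=sense();print(loc(s["position"]),s["wrist_force"]-f0)
np.savez("st.npz",f0=f0)
E
```

```text
True 6.0333 [-0.004   0.197   0.0252] [-0.34026525 -0.17018866  1.58171667] [ 0.95487158 -0.32310461  5.33414211]
[-0.004   0.197   0.0251] [-0.90075368 -0.77561847  3.30345228]
```

```bash
cat > sweep.py <<'E'
from rig import *
from h import *
f0=np.load("st.npz")["f0"]; f0z=0.6
def fz(n=4):
    a=[]
    for _ in range(n): sleep(.02); a.append(sense()["wrist_force"])
    return np.mean(a,0)
s=sense();y=.197;z=loc(s["position"])[2]-.0002;zc=z
f=fz();print("start",loc(s["position"]),f)
found=False
while y>-.16:
    y-=.007
    r=move_l(pt(-.004,y,z),RA,feed=.035,until_force=12)
    f=fz();p=loc(sense()["position"]);print(round(y,3),p,np.round(f,1),round(z,4),r)
    if r: print("guard");break
    if f[2]-f0z<1.2:
        # lost contact: feel down up to 2 mm for it
        h=move_l(pt(-.004,y,z-.002),RA,feed=.012,until_force=2.5)
        f=fz();p=loc(sense()["position"]);print("  probe",h,p,np.round(f,1))
        if not h and f[2]-f0z<1.5: found=True;break
        z=p[2]-.0001
    elif f[2]-f0z>7: z+=.0003
    elif f[2]-f0z<3: z-=.0002
print("found",found,y,sense()["time_s"])
E
python3 sweep.py
```

```text
start [-0.004   0.197   0.0251] [-0.28711662 -0.76418025  5.20488699]
0.19 [-0.0038  0.19    0.0251] [-0.5  0.7  4.7] 0.0249 False
0.183 [-0.0039  0.1831  0.0251] [0.1 1.5 5.3] 0.0249 False
0.176 [-0.0039  0.176   0.0251] [-0.6  3.3  5.3] 0.0249 False
0.169 [-0.0038  0.1686  0.0251] [-0.2  2.8  5.8] 0.0249 False
0.162 [-0.0038  0.1614  0.0251] [-0.1  2.8  5.9] 0.0249 False
0.155 [-0.0038  0.1542  0.0251] [-0.   3.5  6.5] 0.0249 False
0.148 [-0.0038  0.1472  0.0251] [-0.5  3.2  6.5] 0.0249 False
0.141 [-0.0038  0.1401  0.0251] [-0.1  3.5  6.7] 0.0249 False
0.134 [-0.0038  0.1331  0.0251] [-0.1  3.4  7.2] 0.0249 False
0.127 [-0.0038  0.1261  0.0251] [-0.3  3.2  6.6] 0.0249 False
0.12 [-0.0039  0.1191  0.0251] [-0.3  3.6  7.1] 0.0249 False
0.113 [-0.0039  0.1121  0.0251] [-0.1  3.5  7.1] 0.0249 False
0.106 [-0.0039  0.1051  0.0251] [-0.5  3.6  7.1] 0.0249 False
0.099 [-0.0039  0.0981  0.0251] [-0.3  3.4  7.2] 0.0249 False
0.092 [-0.0039  0.0911  0.0251] [-0.   3.8  6.5] 0.0249 False
0.085 [-0.004   0.0841  0.0251] [-0.2  4.1  7.5] 0.0249 False
0.078 [-0.0046  0.076   0.0239] [-0.1 -0.3  0.1] 0.0249 False
  probe False [-0.0041  0.0781  0.0228] [-0.3  0.  -0. ]
found True 0.0779999999999999 13.7583
```

Contact held at 4–7 N from +197 mm to +84 mm and was lost at +78 mm. A 2 mm probe met nothing, so this is the notch, as seen in the images. Now I'll centre in it and press.

```bash
python3 - <<'E'
from rig import *
from h import *
print(move_l(pt(-.005,.061,.0225),RA,feed=.03,until_force=5),sense()["wrist_force"])
r=move_l(pt(-.005,.061,.0125),RA,feed=.015,until_force=3)
print("key",r,loc(sense()["position"]),sense()["wrist_force"])
r=move_l(pt(-.005,.061,.004),RA,feed=.012,until_force=15)
s=sense();print("stop",r,loc(s["position"]),s["wrist_force"])
sleep(.3);s=sense();print(loc(s["position"]),s["wrist_force"],s["time_s"])
E
```

```text
False [ 0.1057158  -0.93504471  1.57466625]
key True [-0.0051  0.061   0.0138] [0.76982893 0.20629902 1.51634741]
stop True [-0.005   0.0611  0.0091] [-0.51482635 -0.09504679  6.49008343]
[-0.005   0.0611  0.0091] [-1.89525108  0.31411888  5.88000768] 15.8583
```

```bash
python3 - <<'E'
from rig import *
from h import *
r=move_l(pt(-.005,.061,.0055),RA,feed=.01,until_force=16)
sleep(.2);s=sense();print("firm",r,loc(s["position"]),s["wrist_force"])
move_l(pt(-.005,.061,.03),RA,feed=.05)
move_l(pt(-.005,.061,.16),RA,feed=.15)
s=sense();print(loc(s["position"]),s["wrist_force"],s["time_s"])
im,d=camera("wrist");cv2.imwrite("pics/w2.png",im[:,:,::-1])
cp=camera_params("wrist");T=np.eye(4);T[:3,:3]=s["tcp_rot"];T[:3,3]=s["position"];T=T@cp["tool_from_camera"]
v,u=np.mgrid[0:480,0:640]
p=cv2.undistortPoints(np.stack([u.ravel(),v.ravel()],1).astype(float).reshape(-1,1,2),cp["K"],cp["dist"]).reshape(-1,2)
P=(np.c_[p,np.ones(len(p))]*d.reshape(-1,1))@T[:3,:3].T+T[:3,3]
L=np.c_[(P-mid)@ex,(P-mid)@ey,P[:,2]][d.ravel()>0]
for a,b in ((.045,.078),(.1,.18),(-.1,0)):
    m=(L[:,0]>-.014)&(L[:,0]<.008)&(L[:,1]>a)&(L[:,1]<b);print(a,b,m.sum(),np.median(L[m,2]))
E
```

```text
firm True [-0.005   0.0611  0.0091] [-1.34106058 -0.86998571  7.13899664]
[-0.0055  0.0606  0.1591] [ 0.68347022  0.11414161 -0.12105277] 17.9
0.045 0.078 4283 0.2202108786165241
0.1 0.18 3391 0.06091051757897431
-0.1 0 3803 0.06086258348103524
```

View pics/w2.png

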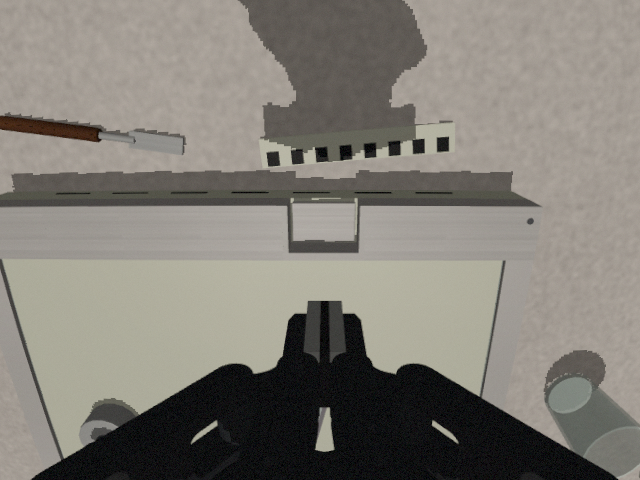

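The view shows the notch open at about (323,222) with the key sunk, and the scale bar, spatula and weight undisturbed. The notch depth median picked up the gripper itself, so I'll measure again without it and compare the bystanders in a final top image.

```bash
python3 - <<'E'
from rig import *
from h import *
s=sense();im,d=camera("wrist")
cp=camera_params("wrist");T=np.eye(4);T[:3,:3]=s["tcp_rot"];T[:3,3]=s["position"];T=T@cp["tool_from_camera"]
def h(u0,u1,v0,v1):
    v,u=np.mgrid[v0:v1,u0:u1]
    p=cv2.undistortPoints(np.stack([u.ravel(),v.ravel()],1).astype(float).reshape(-1,1,2),cp["K"],cp["dist"]).reshape(-1,2)
    P=(np.c_[p,np.ones(len(p))]*d[v0:v1,u0:u1].reshape(-1,1))@T[:3,:3].T+T[:3,3]
    return np.median(P[:,2])
print("key z",h(300,350,208,236),"rail",h(200,270,215,245),h(380,450,215,245))
movep(pt(-.10,-.25,.24),RA)
im,d=camera("top");cv2.imwrite("pics/t2.png",im[:,:,::-1])
a=np.load("pics/top0.npz")["im"]
df=cv2.absdiff(a,im).max(2);cv2.imwrite("pics/diff.png",cv2.convertScaleAbs(df,alpha=4))
s=sense();print(s["time_s"],s["wrist_force"])
E
```

```text
key z 0.044868823020350945 rail 0.060889452893390955 0.0608289323997514
19.3167 [ 0.64897403  0.59653776 -0.46923731]
```

View pics/t2.png

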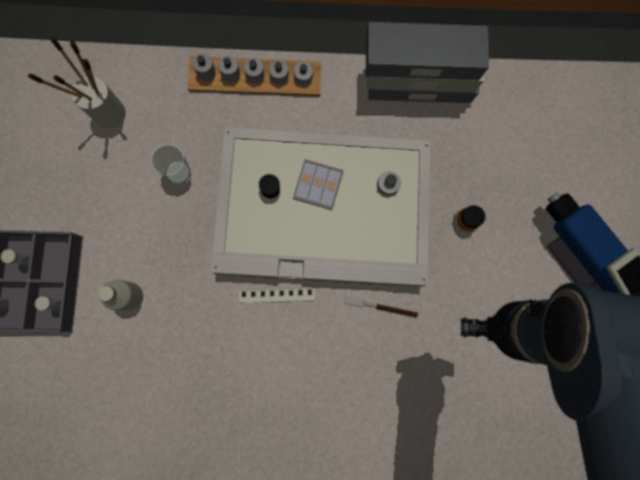

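View pics/diff.png

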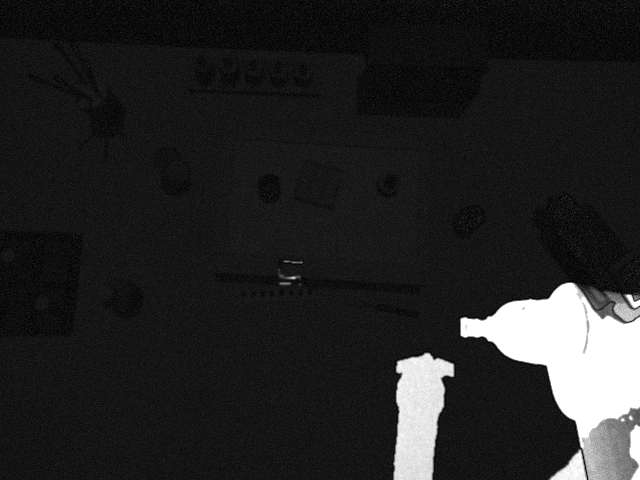

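The top view and the difference image show only the key patch at (291,270) changed, apart from the arm and its shadow. Every bystander is where it was. The key top measures 16 mm below the rail, which is fully down.

```bash
python3 - <<'E'
from rig import *
print(finish_job())
E
```

```text
the job is handed in; nothing more can be done
None
```

The light box key is pressed fully down and stays in. The hand is clear, and I handed the job in soon after 19.3 s on the robot clock.

- **Sweep:** I touched down on the front rail 197 mm left of its middle with the gripper shut. The fingertip then slid right at about 4–7 N until contact was lost between +84 and +78 mm. A 2 mm probe there met nothing, which agreed with where the cameras showed the notch.
- **Press:** I centred the fingertip in the notch and pressed to the hard stop, 16.0 mm below the rail-contact height. A second, firmer push moved it no further.
- **Last checks:** After the hand was away, wrist-camera depth showed the key's top 16 mm below the rail. Comparing top images from before and after, only the key had changed besides the arm and its shadow, so no bystander moved. Wrist force was back to about zero.
- **Disagreements:** One depth reading of the notch was spoiled by the gripper being in view, so I repeated it. The top camera measured the rail at 434 mm rather than 440 mm, which made no difference to the job.

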